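Index the rotary welding fixture to the red pin

ROBOT

A 7-joint arm with a two-finger parallel gripper is mounted at the origin on the work surface. World frame = base frame: x ahead of the robot, y to its left, z up, the work surface at z = 0. Lengths are in m, angles in rad, forces in N, time in s.
With the tool pointing down it reaches from about 0.425 to 0.8 m from the base axis. Payload 8.3 kg.
Tool frame: the origin (TCP) lies midway between the tips of the shut fingers; the grasp point (between the pads) lies env.grip_point_offset behind it (env.grip_point_offset is the distance from the TCP to the grasp point, in m); y points along the fingers, z is the direction in which the jaws open and shut, and the axes are right-handed (so a half turn about y gives the same grasp; the last joint's range is limited). The gripper opens to 85 mm and grips with 20 to 120 N. Pads are 22 mm wide; open, the fingers measure 114 mm over their backs; the gripper's body (76 mm by 85 mm) begins 54 mm behind the grasp point. The pads swing forward as they close: fully open they stand 13 mm farther back than shut.
Start: joints at [1.201, 0.383, 0.016, 1.37, -0.006, 1.388, -0.046], TCP at [0.189, -0.596, 0.231] pointing down, gripper open.
Joint ranges: [-2.95, 2.95], [-0.25, 2.06], [-1.52, 1.56], [0.18, 2.33], [-1.44, 4.58], [0.02, 2.06], [-3.01, 3.01]. Speed limits (rad/s): [2.39, 2.39, 3.01, 3.01, 3.14, 3.14, 3.14].

INTERFACE

Orientations are given as a 3x3 rotation matrix whose columns are the frame's x, y, z axes.
In Python, from station import env, imaging gives the robot as it stands. The module is installed in compiled form; this text tells all that it offers.
- The arm moves only by the shell command python3 -m pendant 'ROWS' [FORCE]. ROWS is JSON, a list that holds one entry, the list of rows, each a list of 5 numbers: the opening, from 0 (shut) to 1 (fully open), then the shift along the tool's x, y, z in cm, then the turn about the tool's y in rad. A call has exactly 8 rows; each row is the pose to reach, as a shift and turn from the pose commanded when the call began, along the tool's axes at that moment; what a row does not reach only later rows make up. A row lasts 1/10 s, in which the tool goes at most 50 mm and 8.59 degrees, less where a joint would pass 70% of its speed; a pose out of reach is approached as far as the arm can. A call with a gripper value outside its range is refused whole. The fingers move at their own pace and stop on an object; FORCE is the grip in N (left out, the last holds). Time passes only in rows, so rows that repeat a pose let the fingers close, or fill a call up. It gives the time, the measured TCP pose, the force and the opening at its end, in the units of the state.
- env.observe(): the state, without advancing time (a new reading comes with each control period).
- imaging.camera(name): name is "scene" or "top" or "wrist"; returns a dict with "color" (400x640x3 uint8, blue, green, red), "z_map" (400x640 float32, m along the optical axis (not along the pixel's ray), 0 where there is no reading), "mtx" (3x3 intrinsics, pixels), "pose" (4x4, takes a point from camera to world coordinates). Camera axes: x right, y down, z forward; pixel columns grow to the right and rows downward; lengths in m; the calibration is good to about 2 mm. A picture is of the moment at which its call begins.
- env.hand_in(): hands the job in, once; it reports no verdict.
The state is a dict: "t": time; "joint_pos": joint angles; "qd": joint speeds; "joint_efforts": joint torques, N m; "position": TCP position; "tool_rot": TCP orientation; "ft_force": force on the tool from outside, world axes, zero at the start; "torque": the same for the moment, N m; "width": opening from 0.0 (shut) to 1.0 (fully open).
Only numpy, scipy, OpenCV 4.12 (cv2) and the standard library are available. Lean on these libraries where they do the work, as an engineer would, in place of code of your own. Each camera call takes 0.05 s, during which the arm holds its last target. There are 200 camera calls.

TASK

Bring the clamped bracket round for its next weld: take the black bar knob in the middle of the rotary welding fixture and turn the faceplate until its yellow pointer points straight at the red index pin (not the blue one). Let go, leave the faceplate standing there, and do not disturb the hammer, the brush or the steel post lying around.

Things in the scene. Friction and masses are not known exactly. Their poses are not given: they have to be found in the camera images.
- knob_grip (a point): On the turning axis, half-way up the black bar knob, at the height to grip it. Turns with the faceplate: x axis along the bar towards the yellow pointer, z up. Bar 70 mm long (x), 16 mm wide (y), top 18 mm above this point; both long sides are free. Around its foot a collar of 26 mm radius reaches to 22 mm below this point; the faceplate's top is 28 mm below it.
- fixture: Grey round base, 145 mm radius, 25 mm high, fixed to the table; origin at the centre of its underside, below the turning axis. It carries the steel faceplate (88 mm radius). On the side away from the pointer an aluminium bracket is clamped to the faceplate, 42 to 78 mm from the axis, 60 mm wide, its top 6 mm above knob_grip.
- pointer_tip (a point): Tip of the flat yellow pointer painted on the faceplate: 100 mm from the axis along the knob_grip x axis; it turns with the faceplate.
- faceplate (a joint): Angle of the faceplate in rad, growing anticlockwise seen from above; stops at -2.7 and 2.7. Both pins can be reached between the stops by going the shorter way round from the start. It turns with a light friction of about 0.08 N m and stays where it is left.
- red_pin: Fixed index pin with a red cap (18 mm diameter, 34 mm high) standing on the rim of the base, 115 to 127 mm from the axis. Origin at the centre of its foot, on the base's upper face.
- blue_pin: The same pin with a blue cap, on the other side of the base: not the one wanted. Origin at the centre of its foot.
- hammer: Loose hammer lying on the table beside the fixture, 260 mm long, wooden handle; bystander. Origin under the middle of its length, x along its length.
- brush: Loose brush lying on the table beside the fixture, 200 mm long, wooden handle; bystander. Origin under the middle of its length, x along its length.
- stub: Loose dark machined steel post, 48 mm diameter foot, 107 mm tall, standing on the table beyond the fixture; bystander. Origin at the centre of its foot.

How it is judged:
By the outcome, as a careful person would: the job done as asked, in the order asked, and still so for the second after the job is handed in, with the robot touching nothing.
It also fails if it takes over 51 s, if anything falls off the work surface, if the arm or the gripper's body presses on something with over 40 N, if the wrist force passes 120 N, or if a joint passes its speed limit or range.

## Working session

There is one attempt and no reset: what is moved stays moved. The work goes in short steps, Python scripts to look and compute and a shell command to move; the robot and the scene stay as the last step left them, time stands still between calls to the robot, and variables do not carry over. Pictures are saved under pics/ and viewed, about 8 in all and at most 12, crops included, and the job is handed in when it is done.

```bash
mkdir -p pics; ls
python3 - <<'E'
from station import env, imaging
import cv2,numpy as np
s=env.observe(); 
for k in s: print(k,np.round(s[k],3).tolist())
print(env.grip_point_offset)
for n in ("scene","top"):
    c=imaging.camera(n); cv2.imwrite(f"pics/{n}0.png",c["color"]); np.savez(f"{n}0.npz",**c); print(n,np.round(c["pose"],3).tolist(),c["mtx"].tolist())
E
```

```text
pics
t 0.0
joint_pos [1.201, 0.384, 0.016, 1.371, -0.006, 1.388, -0.047]
qd [0.0, 0.0, 0.0, -0.001, -0.001, -0.0, -0.001]
joint_efforts [0.001, -62.759, 0.845, -37.182, 0.017, 0.014, -0.0]
position [0.189, -0.595, 0.23]
tool_rot [[-0.953, -0.001, 0.302], [-0.302, 0.002, -0.953], [0.0, -1.0, -0.002]]
ft_force [-0.071, 0.222, -0.421]
torque [0.035, -0.011, 0.017]
width 0.999
0.0187
scene [[-0.814, 0.376, -0.443, 1.115], [0.581, 0.536, -0.612, 0.708], [0.007, -0.756, -0.655, 0.829], [0.0, 0.0, 0.0, 1.0]] [[469.60239323882286, 0.0, 330.3781821552203], [0.0, 469.60239323882286, 198.06636046146352], [0.0, 0.0, 1.0]]
top [[-0.004, -0.996, 0.093, 0.524], [-1.0, 0.004, -0.002, 0.013], [0.002, -0.093, -0.996, 1.207], [0.0, 0.0, 0.0, 1.0]] [[479.5472152469553, 0.0, 317.9727822264193], [0.0, 479.5472152469553, 212.74824613214506], [0.0, 0.0, 1.0]]
```

View pics/scene0.png

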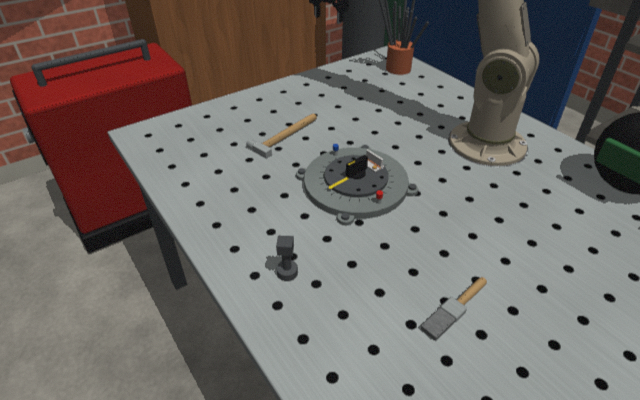

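View pics/top0.png

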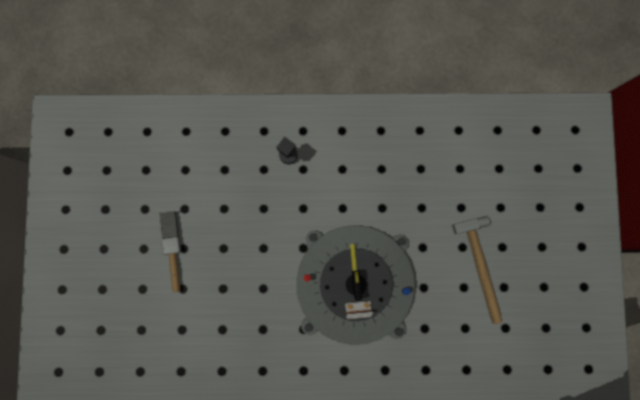

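```bash
cat > h.py <<'E'
import numpy as np,cv2
from station import env,imaging
def ray(c,u,v,z):
    d=c["pose"][:3,:3]@np.linalg.solve(c["mtx"],[u,v,1.]); o=c["pose"][:3,3]
    return o+d*(z-o[2])/d[2]
def cloud(c):
    v,u=np.mgrid[:400,:640]; d=c["z_map"]; K=c["mtx"]
    p=np.stack([(u-K[0,2])/K[0,0]*d,(v-K[1,2])/K[1,1]*d,d],-1)
    return p@c["pose"][:3,:3].T+c["pose"][:3,3]
def masks(c):
    h=cv2.cvtColor(c["color"],cv2.COLOR_BGR2HSV); H,S,V=h[...,0],h[...,1],h[...,2]
    ok=(S>130)&(V>50)
    return dict(red=ok&((H<6)|(H>174)),blue=ok&(H>100)&(H<130),yellow=ok&(H>22)&(H<35))
def near(c,P,ctr,r=.16): return (np.hypot(P[...,0]-ctr[0],P[...,1]-ctr[1])<r)&(c["z_map"]>0)&(P[...,2]>.01)&(P[...,2]<.2)
E
python3 - <<'E'
from h import *
for n in ("top","scene"):
    c=dict(np.load(n+"0.npz")); P=cloud(c)
    if n=="top": ctr=ray(c,356,285,.025); print("ctr guess",ctr)
    N=near(c,P,ctr,.2)
    # base rim: points with height around 25 mm
    b=N&(abs(P[...,2]-.025)<.006)
    Q=P[b][:,:2].astype(np.float32); hull=cv2.convexHull(Q); print(n,"base",b.sum(),cv2.minEnclosingCircle(hull))
    for k,m in masks(c).items():
        m=m&N; q=P[m]
        if m.sum(): print(k,m.sum(),q.mean(0).round(4),q.min(0).round(4),q.max(0).round(4),"px",np.argwhere(m).mean(0)[::-1].round(1))
    g=c["color"].max(-1)
    kn=N&(np.hypot(P[...,0]-ctr[0],P[...,1]-ctr[1])<.045)&(P[...,2]>.06)
    q=P[kn]; print("knob",kn.sum(),q.mean(0).round(4),q.min(0),q.max(0)); print(np.histogram(P[N][:,2],bins=np.arange(.01,.13,.006)))
E
```

```text
ctr guess [ 0.45676074 -0.08144557  0.025     ]
top base 6883 ((0.45899152755737305, -0.07970821112394333), 0.16685540974140167)
red 36 [0.477  0.0378 0.0555] [0.4708 0.0307 0.0239] [0.4827 0.0446 0.0614] px [306.9 277.4]
blue 38 [ 0.4448 -0.1976  0.0565] [ 0.4368 -0.2104  0.026 ] [ 0.4512 -0.1897  0.065 ] px [406.1 290.7]
yellow 144 [ 0.5111 -0.0751  0.0505] [ 0.467  -0.0819  0.023 ] [ 0.5541 -0.0689  0.0857] px [354.  262.9]
knob 227 [ 0.4599 -0.0776  0.081 ] [ 0.42520396 -0.08846239  0.06022482] [ 0.49457981 -0.06779811  0.08823862]
(array([ 326,  997, 5526,  837, 2803,  598,   88,   53,   65,   41,   41,
        102,  110,    1,    0,    0,    0,    0,    0]), array([0.01 , 0.016, 0.022, 0.028, 0.034, 0.04 , 0.046, 0.052, 0.058,
       0.064, 0.07 , 0.076, 0.082, 0.088, 0.094, 0.1  , 0.106, 0.112,
       0.118, 0.124]))
scene base 3327 ((0.4598296880722046, -0.07421332597732544), 0.16673943400382996)
red 47 [0.4791 0.0401 0.0529] [0.4484 0.0082 0.0302] [0.4885 0.0524 0.0627] px [379.1 193.9]
blue 27 [ 0.4489 -0.1923  0.0545] [ 0.4416 -0.2034  0.0445] [ 0.4561 -0.1838  0.062 ] px [335.3 146.8]
yellow 87 [ 0.517  -0.0737  0.0461] [ 0.466  -0.0843  0.0275] [ 0.5587 -0.0648  0.0869] px [340.6 178.5]
knob 219 [ 0.4656 -0.0722  0.0748] [ 0.42791121 -0.08963729  0.0600292 ] [ 0.4984289  -0.06321836  0.08691391]
(array([ 315,  688, 2682,  298, 1327,  184,   93,  104,   88,   76,   52,
         80,   39,    0,    0,    0,    0,    0,    0]), array([0.01 , 0.016, 0.022, 0.028, 0.034, 0.04 , 0.046, 0.052, 0.058,
       0.064, 0.07 , 0.076, 0.082, 0.088, 0.094, 0.1  , 0.106, 0.112,
       0.118, 0.124]))
```

```bash
python3 -m pendant '[[[1,-3.5,0,-2.1,0],[1,-7,0,-4.2,0],[1,-10.5,0,-6.4,0],[1,-14,0,-8.5,0],[1,-17.5,0,-10.6,0],[1,-21,0,-12.8,0],[1,-24.5,0,-15,0],[1,-27.5,0,-17,0]]]' 40
python3 -m pendant '[[[1,-2,0,-4,0.06],[1,-4,0,-7.5,0.12],[1,-6,0,-11,0.18],[1,-8,0,-14.5,0.24],[1,-10,0,-18,0.24],[1,-12,0,-21.5,0.24],[1,-14,0,-24.2,0.24],[1,-14,0,-24.2,0.24]]]'
python3 - <<'E'
from h import *
c=imaging.camera("wrist"); cv2.imwrite("pics/w1.png",c["color"]); np.savez("w1.npz",**c); print(c["pose"].round(3).tolist()); s=env.observe(); print(s["position"],s["tool_rot"],s["joint_pos"])
E
```

```text
t: 0.9
position: [0.4008, -0.3485, 0.231]
tool_rot: [[-0.953, -0.0, 0.303], [-0.303, 0.001, -0.953], [-0.0, -1.0, -0.001]]
ft_force: [-0.5, 0.0, 0.0]
width: 0.996
t: 1.7
position: [0.4608, -0.0722, 0.2314]
tool_rot: [[-0.997, 0.0, 0.075], [-0.075, 0.002, -0.997], [-0.001, -1.0, -0.002]]
ft_force: [-0.1, -0.7, -0.1]
width: 1.001
[[0.075, -0.951, -0.299, 0.538], [-0.997, -0.072, -0.021, -0.066], [-0.001, 0.3, -0.954, 0.374], [0.0, 0.0, 0.0, 1.0]]
[ 0.46022408 -0.07513684  0.23116172] [[-9.97411741e-01 -2.27034667e-04  7.19010908e-02]
 [-7.19012029e-02  5.31560672e-04 -9.97411617e-01]
 [ 1.88227223e-04 -9.99999833e-01 -5.46508921e-04]] [ 0.49085673  0.06114496 -0.41228775  1.76842088  0.02476698  1.31748207
 -1.42579245]
```

View pics/w1.png

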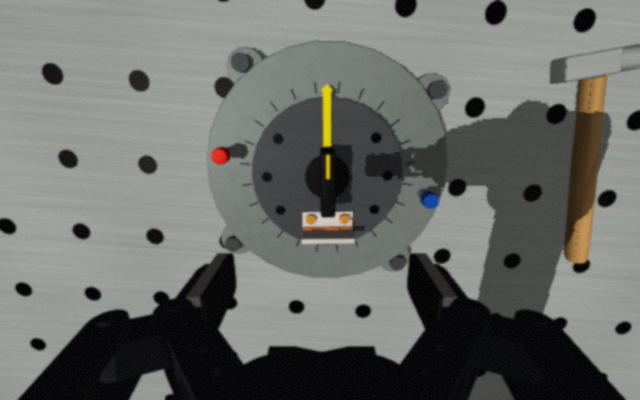

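```bash
cat > meas.py <<'E'
import sys
from h import *
def run(f):
    c=dict(np.load(f)); P=cloud(c); ctr=[.46,-.077]; N=near(c,P,ctr)
    rad=np.hypot(P[...,0]-ctr[0],P[...,1]-ctr[1])
    for k,m in masks(c).items():
        m=m&N; q=P[m]
        if not m.sum(): print(k,0); continue
        if k=="yellow":
            m2=m&(rad>.04); v,u=np.nonzero(m2)
            q=np.array([ray(c,a,b,.039) for a,b in zip(u,v)])[:,:2].astype(np.float32)
            l=cv2.fitLine(q,cv2.DIST_HUBER,0,.001,.001).ravel(); l[:2]*=np.sign(l[0]+l[1])
            print("pointer deg",np.degrees(np.arctan2(l[1],l[0])),"line pt",l[2:],"y at x=.46",l[3]+(.46-l[2])*l[1]/l[0],"tip",q[np.argmax(q@l[:2])],len(q))
        else:
            q=q[q[:,2]>.052]; print(k,m.sum(),q.mean(0).round(4),q.min(0).round(4),q.max(0).round(4),"caps mid",((q.min(0)+q.max(0))/2).round(4),"topz",np.median(q[q[:,2]>.056][:,2]) if (q[:,2]>.056).any() else 0)
    fp=N&(rad>.03)&(rad<.11)&(abs(P[...,2]-.039)<.004); print("fp",fp.sum(),np.median(P[fp][:,2]))
    # faceplate circle edge / knob top
    kt=N&(rad<.045)&(abs(P[...,2]-.085)<.005); q=P[kt][:,:2].astype(np.float32)
    if kt.sum()>10: print("knob top z",np.median(P[kt][:,2]),cv2.minAreaRect(q),kt.sum())
    b=N&(rad<.165)&(abs(P[...,2]-.025)<.004); print("base",b.sum(),np.median(P[b][:,2]))
for f in sys.argv[1:]: print("==",f); run(f)
E
python3 meas.py w1.npz top0.npz scene0.npz
```

```text
== w1.npz
red 250 [0.4799 0.0385 0.0585] [0.4716 0.0306 0.0523] [0.4878 0.0481 0.0611] caps mid [0.4797 0.0393 0.0567] topz 0.05898864428399697
blue 234 [ 0.4474 -0.1947  0.0584] [ 0.4385 -0.2036  0.052 ] [ 0.4551 -0.1871  0.0608] caps mid [ 0.4468 -0.1953  0.0564] topz 0.05909425560652021
pointer deg 4.225848 line pt [ 0.52862453 -0.07261907] y at x=.46 -0.07768966 tip [ 0.56003135 -0.07123535] 534
fp 13883 0.03727343982703396
knob top z 0.08296180645455759 ((0.46149057149887085, -0.07794183492660522), (0.06885086745023727, 0.015465887263417244), 5.129955768585205) 1013
base 27131 0.02517353196114608
== top0.npz
red 36 [0.477  0.0384 0.0581] [0.4708 0.0326 0.0538] [0.4827 0.0446 0.0614] caps mid [0.4768 0.0386 0.0576] topz 0.05899750298369966
blue 38 [ 0.4446 -0.197   0.0582] [ 0.4368 -0.205   0.0544] [ 0.4512 -0.1897  0.065 ] caps mid [ 0.444  -0.1974  0.0597] topz 0.05846684681996339
pointer deg 3.4956107 line pt [ 0.52696824 -0.0737096 ] y at x=.46 -0.0778004 tip [ 0.55391437 -0.06927448] 92
fp 2680 0.03747974017821487
knob top z 0.08273679619282737 ((0.45980411767959595, -0.0779627338051796), (0.06936375796794891, 0.01579885557293892), 5.171300888061523) 164
base 6286 0.02471223217419427
== scene0.npz
red 47 [0.4813 0.043  0.0571] [0.4711 0.0326 0.0522] [0.4884 0.0524 0.0627] caps mid [0.4797 0.0425 0.0574] topz 0.05850308640675006
blue 27 [ 0.4484 -0.1934  0.0569] [ 0.4416 -0.2034  0.0537] [ 0.4561 -0.1838  0.062 ] caps mid [ 0.4489 -0.1936  0.0578] topz 0.05796694333158858
pointer deg 6.254714 line pt [ 0.5306884 -0.0706999] y at x=.46 -0.078447424 tip [ 0.56053555 -0.06616186] 63
fp 1093 0.03667018643373254
knob top z 0.08200527980460615 ((0.46365466713905334, -0.07596525549888611), (0.07013925164937973, 0.01847916841506958), 2.149320125579834) 78
base 3027 0.0238719322526888
```

```bash
python3 -m pendant '[[[1,-0.1,3,0.3,0],[1,-0.1,6,0.3,0],[1,-0.1,9,0.3,0],[1,-0.1,12,0.3,0],[1,-0.1,14.5,0.3,0],[1,-0.1,16.5,0.3,0],[1,-0.1,18,0.3,0],[1,-0.1,18,0.3,0]]]' 40
python3 -m pendant '[[[0.6,0,0,0,0],[0.3,0,0,0,0],[0,0,0,0,0],[0,0,0,0,0],[0,0,0,0,0],[0,0,0,0,0],[0,0,0,0,0],[0,0,0,0,0]]]' 40
python3 - <<'E'
from h import *
c=imaging.camera("wrist"); cv2.imwrite("pics/w2.png",c["color"]); np.savez("w2.npz",**c);s=env.observe(); print(s)
E
```

```text
t: 2.55
position: [0.459, -0.0817, 0.0491]
tool_rot: [[-0.998, -0.005, 0.065], [-0.065, 0.001, -0.998], [0.005, -1.0, -0.001]]
ft_force: [0.1, 0.2, 0.0]
width: 0.999
t: 3.35
position: [0.4615, -0.0783, 0.0521]
tool_rot: [[-0.998, 0.001, 0.069], [-0.069, 0.002, -0.998], [-0.001, -1.0, -0.002]]
ft_force: [-3.3, 7.6, 9.1]
width: 0.184
{'t': 3.4, 'joint_pos': array([ 0.46220924,  0.25646782, -0.40417659,  1.98946391,  0.12355212,
        0.91877066, -1.50685245]), 'qd': array([-6.07285909e-04,  5.07763012e-04, -4.49050363e-05, -1.92450714e-04,
        4.56373336e-04, -1.07255359e-03, -2.71505463e-04]), 'joint_efforts': array([ 3.31204735e+00, -4.22983754e+01,  7.97596816e-01, -2.94804436e+01,
        2.03291953e+00, -1.05153814e+00, -3.22858617e-02]), 'position': array([ 0.46149644, -0.07834488,  0.05213263]), 'tool_rot': array([[-9.97606912e-01,  5.78403529e-04,  6.91383716e-02],
       [-6.91372513e-02,  1.77321387e-03, -9.97605581e-01],
       [-6.99615708e-04, -9.99998261e-01, -1.72898118e-03]]), 'ft_force': array([-3.27070863,  7.10860211,  8.15341516]), 'torque': array([1.57178018, 0.62027377, 0.01461407]), 'width': 0.17823438939268804}
```

View pics/w2.png

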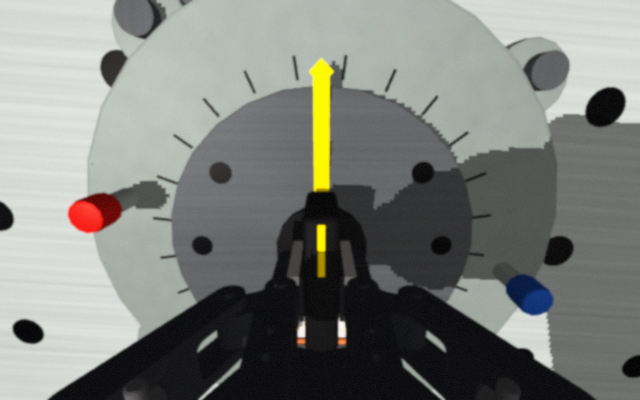

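```bash
sed -i 's/\.039) for a,b/.037) for a,b/' meas.py; python3 meas.py w2.npz
python3 - <<'E'
from h import *
c=dict(np.load("w2.npz"));m=masks(c)
# cap tops: depth at z~.059 ; also ring centre by fitting base outline on plane .025
P=cloud(c)
for k in("red","blue"):
    q=P[m[k]&(P[...,2]>.057)&(P[...,2]<.062)].astype(np.float32); print(k,cv2.minEnclosingCircle(q[:,:2]),len(q),q.mean(0))
    d=q.mean(0)[:2]-[.4615,-.078]; print(np.degrees(np.arctan2(d[1],d[0])),np.hypot(*d))
E
```

```text
== w2.npz
red 1516 [0.4803 0.0376 0.058 ] [0.4709 0.0293 0.052 ] [0.4881 0.0482 0.0611] caps mid [0.4795 0.0387 0.0566] topz 0.05895785525086368
blue 1248 [ 0.4482 -0.1936  0.0578] [ 0.438  -0.2042  0.0521] [ 0.4555 -0.1865  0.0606] caps mid [ 0.4467 -0.1953  0.0563] topz 0.05896849947810687
pointer deg 3.8738945 line pt [ 0.5312263  -0.07299165] y at x=.46 -0.07781477 tip [ 0.560792   -0.07133926] 2095
fp 43784 0.03725185666935074
knob top z 0.08308417078829802 ((0.46322646737098694, -0.07996109873056412), (0.06762410700321198, 0.04030793532729149), 23.009475708007812) 5685
base 74869 0.02520876821211543Traceback (most recent call last):
  File "<stdin>", line 6, in <module>
cv2.error: OpenCV(4.12.0) /io/opencv/modules/imgproc/src/shapedescr.cpp:201: error: (-215:Assertion failed) count >= 0 && (depth == CV_32F || depth == CV_32S) in function 'minEnclosingCircle'
```

```bash
python3 -m pendant '[[[0,0,0,0,-0.05],[0,0,0,0,-0.15],[0,0,0,0,-0.25],[0,0,0,0,-0.35],[0,0,0,0,-0.45],[0,0,0,0,-0.55],[0,0,0,0,-0.65],[0,0,0,0,-0.7]]]' 40
python3 - <<'E'
from h import *
s=env.observe(); print(s["joint_pos"].round(2),s["torque"],s["tool_rot"][:,2])
E
```

```text
t: 4.2
position: [0.4613, -0.0779, 0.0521]
tool_rot: [[-0.716, 0.0, 0.698], [-0.698, 0.002, -0.716], [-0.002, -1.0, -0.002]]
ft_force: [-4.6, 9.9, 10.1]
width: 0.179
[ 0.55  0.27 -0.51  1.99  0.16  0.92 -0.84] [ 1.88426084  0.89985097 -0.14839313] [ 0.69847056 -0.71563708 -0.00156258]
```

```bash
python3 -m pendant '[[[0,0,0,0,-0.1],[0,0,0,0,-0.2],[0,0,0,0,-0.3],[0,0,0,0,-0.4],[0,0,0,0,-0.5],[0,0,0,0,-0.58],[0,0,0,0,-0.64],[0,0,0,0,-0.64]]]' 40
python3 -m pendant '[[[0,0,0,0,0],[0,0,0,0,0],[0,0,0,0,0],[0,0,0,0,0],[0,0,0,0,0],[0,0,0,0,0],[0,0,0,0,0],[0,0,0,0,0]]]' 40
cat > fin.py <<'E'
import sys
from h import *
tag=sys.argv[1]
for n in sys.argv[2:]:
    c=imaging.camera(n); cv2.imwrite(f"pics/{n}{tag}.png",c["color"]); np.savez(f"{n}{tag}.npz",**c)
    P=cloud(c); m=masks(c); A=np.array([.4613,-.078]); N=near(c,P,A)
    rad=np.hypot(P[...,0]-A[0],P[...,1]-A[1])
    v,u=np.nonzero(m["yellow"]&N&(rad>.04)&(P[...,2]<.045))
    r=P[m["red"]&N&(P[...,2]>.052)]
    if not len(u) or not len(r): print(n,"hidden",len(u),len(r)); continue
    q=np.array([ray(c,a,b,.037)[:2] for a,b in zip(u,v)]).astype(np.float32)
    dx,dy,x0,y0=cv2.fitLine(q,cv2.DIST_HUBER,0,.001,.001).ravel()
    if dy<0: dx,dy=-dx,-dy
    R=(r.min(0)+r.max(0))[:2]/2; ln=np.degrees(np.arctan2(dy,dx)); an=np.degrees(np.arctan2(*(R-A)[::-1])); ay=np.degrees(np.arctan2(y0-A[1],x0-A[0]))
    print(n,"line",ln,"axis->yellow",ay,"axis->red",an,"red off line mm",1e3*(dx*(R[1]-y0)-dy*(R[0]-x0)),R,len(u),len(r))
E
python3 fin.py 3 wrist top scene
```

```text
t: 5.0
position: [0.4609, -0.0777, 0.0521]
tool_rot: [[-0.158, -0.001, 0.987], [-0.987, 0.002, -0.158], [-0.002, -1.0, -0.001]]
ft_force: [-6.9, 10.4, 12.4]
width: 0.179
t: 5.8
position: [0.4609, -0.0777, 0.0521]
tool_rot: [[-0.16, -0.001, 0.987], [-0.987, 0.002, -0.16], [-0.002, -1.0, -0.001]]
ft_force: [-6.0, 10.4, 12.3]
width: 0.178
wrist line 80.870346 axis->yellow 80.81221490371065 axis->red 81.35696579656408 red off line mm 1.0475619347884313 [0.47856473 0.03558068] 2054 879
top line 79.96176 axis->yellow 82.5784264383143 axis->red 82.45855412226439 red off line mm 2.0462930073835843 [0.47674156 0.03863827] 90 33
scene line 80.551155 axis->yellow 81.07138901389379 axis->red 80.87996691445464 red off line mm 0.0527488314822442 [0.48057513 0.04206982] 54 30
```

View pics/wrist3.png

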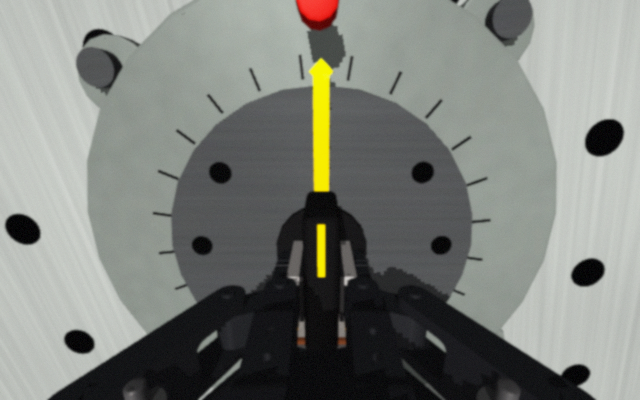

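```bash
python3 -m pendant '[[[0,-0.1,-0.1,-0.08,-0.008],[0,-0.1,-0.1,-0.08,-0.008],[0,-0.1,-0.1,-0.08,-0.008],[0,-0.1,-0.1,-0.08,-0.008],[0,-0.1,-0.1,-0.08,-0.008],[0,-0.1,-0.1,-0.08,-0.008],[0,-0.1,-0.1,-0.08,-0.008],[0,-0.1,-0.1,-0.08,-0.008]]]' 40
python3 fin.py 4 wrist
```

```text
t: 6.75
position: [0.4609, -0.0776, 0.0522]
tool_rot: [[-0.153, 0.001, 0.988], [-0.988, 0.002, -0.153], [-0.002, -1.0, 0.0]]
ft_force: [3.0, 6.0, -4.8]
width: 0.181
wrist line 81.183655 axis->yellow 81.16932736296405 axis->red 81.33870275047508 red off line mm 0.32899132479057536 [0.47862129 0.03570881] 2050 885
```

```bash
python3 -m pendant '[[[0.3,0,0,0,0],[0.5,0,0,0,0],[0.8,0,0,0,0],[1,0,0,0,0],[1,0,0,0,0],[1,0,0,0,0],[1,0,0,0,0],[1,0,0,0,0]]]' 40
python3 -m pendant '[[[1,0,-1.5,0,0],[1,0,-4,0,0],[1,0,-7,0,0],[1,0,-10,0,0],[1,0,-13,0,0],[1,0,-16,0,0],[1,0,-18,0,0],[1,0,-18,0,0]]]' 40
python3 fin.py 5 wrist top scene
```

```text
t: 7.6
position: [0.4605, -0.0795, 0.0523]
tool_rot: [[-0.155, 0.0, 0.988], [-0.988, 0.0, -0.155], [-0.0, -1.0, 0.0]]
ft_force: [-0.6, 0.2, -0.1]
width: 0.999
t: 8.4
position: [0.4621, -0.0795, 0.2353]
tool_rot: [[-0.155, 0.005, 0.988], [-0.988, -0.002, -0.155], [0.001, -1.0, 0.005]]
ft_force: [-0.4, 0.5, -0.6]
width: 0.999
wrist line 81.30773 axis->yellow 80.78800777706742 axis->red 81.47026022985708 red off line mm 0.9712461719934362 [0.47891615 0.03945533] 505 272
top line 80.77273 axis->yellow 82.94138523835252 axis->red 82.43469536160538 red off line mm 0.8623368792771641 [0.47679499 0.03866845] 89 33
scene line 81.10699 axis->yellow 81.58786790212119 axis->red 81.06162203661454 red off line mm -0.6739821664580801 [0.48006179 0.04128745] 56 32
```

View pics/wrist5.png

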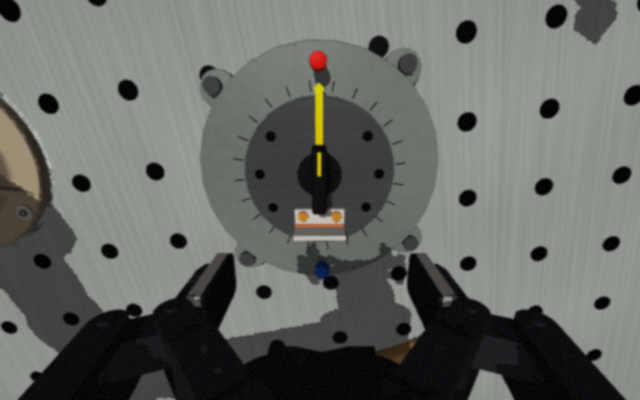

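View pics/scene5.png

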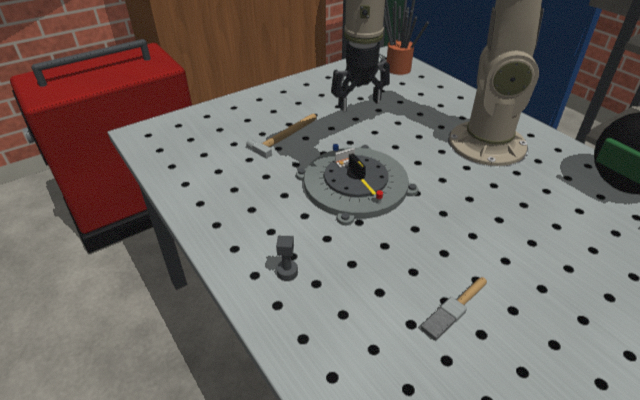

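```bash
python3 -c "
from station import env
s=env.observe(); print(s['t'],s['ft_force'],s['width']); print(env.hand_in())"
```

```text
8.55 [-0.21397602  0.02924544  0.00338584] 0.9991372145863994
the job is handed in; nothing more can be done
None
```

I gripped the black bar knob on its axis and turned the faceplate about 77° anticlockwise to the red pin. A last 0.5° trim followed, then I let go and lifted straight up about 18 cm. The job was handed in at 8.55 s.

- **Alignment:** after release, all three cameras put the red pin within 1 mm of the pointer's line (wrist +1.0, top +0.9, scene −0.7 mm). The wrist and scene cameras agree on direction to about 0.2°: pointer 81.1–81.3°, pin 81.1–81.5°.
- **Disagreement:** the coarse top view put the axis-to-pin direction 1.7° away from the pointer's line. I put that down to its low resolution and about 2 mm of calibration shift.
- **Bystanders:** the hammer, brush and post looked unmoved in the last scene picture.
- **Forces:** the wrist read about 17 N at most at the ends of moves while gripping, and about 0 N after release, with the gripper open and clear.

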